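Log a rack of tubes on the keypad

TASK

Log the three capped tubes that stand in the orange rack beside the white keypad: with a fingertip, press the keypad's key of each tube's cap colour fully home, in the order in which the tubes stand from left to right as you face the bench, and then press the wide white key fully home to close the entry. The keys latch, so each stays down after its one press; do not press the green key. Do not move the tubes, the timer or the brown vial.

Things in the scene. Friction and masses are not known exactly. Their poses are not given: they have to be found in the camera images.
- keypad: white keypad fixed to the bench, 140 (x) x 180 (y) mm, flat deck 45 mm above the bench; origin at the centre of its underside, +y to its left, +x away from the robot at yaw 0. Keys 52 mm apart: upper row (x = +8 mm) red, yellow (y = 0), purple from left to right; lower row (x = -44 mm) green below red, wide white below yellow and purple. Small dark display behind the keys.
- key_red_top (a point): centre of the upper face of the red key, 26 x 26 mm; moves down with the key; 12 mm above the keypad's deck when up, 4 mm when fully home
- key_yellow_top (a point): centre of the upper face of the yellow key, 26 x 26 mm; moves down with the key; 12 mm above the keypad's deck when up, 4 mm when fully home
- key_purple_top (a point): centre of the upper face of the purple key, 26 x 26 mm; moves down with the key; 12 mm above the keypad's deck when up, 4 mm when fully home
- key_white_top (a point): centre of the upper face of the wide white key, 26 x 78 mm; moves down with the key; 12 mm above the keypad's deck when up, 4 mm when fully home
- key_green_top (a point): centre of the upper face of the green key, 26 x 26 mm; moves down with the key; 12 mm above the keypad's deck when up, 4 mm when fully home
- key_red (a joint): travel of the red key, m: 0 = up, 0.008 = fully home (down); straight down, needs about 3 to 4 N over its whole travel, no spring: it stays where it is left
- key_yellow (a joint): travel of the yellow key, m: 0 = up, 0.008 = fully home (down); straight down, needs about 3 to 4 N over its whole travel, no spring: it stays where it is left
- key_purple (a joint): travel of the purple key, m: 0 = up, 0.008 = fully home (down); straight down, needs about 3 to 4 N over its whole travel, no spring: it stays where it is left
- key_white (a joint): travel of the wide white key, m: 0 = up, 0.008 = fully home (down); straight down, needs about 3 to 4 N over its whole travel, no spring: it stays where it is left
- key_green (a joint): travel of the green key, m: 0 = up, 0.008 = fully home (down); straight down, needs about 3 to 4 N over its whole travel, no spring: it stays where it is left
- tube_rack: orange foam rack fixed to the bench left of the keypad, 78 (x) x 150 (y) x 34 mm high; origin at the centre of its underside; +y along the row of tubes to the left. Tubes stand in its front row (x = -16 mm) at y = +54 (left), +18 (middle) and -54 mm (right) in its frame; which tube is where varies. Another orange rack at the back of the bench plays no part.
- tube_red: capped sample tube with a red cap, 16 mm diameter, 75 mm tall, loose, standing upright in a hole of the front row of the rack; origin at the centre of its underside, z up its length. It only shows the order and stays where it is.
- tube_yellow: capped sample tube with a yellow cap, 16 mm diameter, 75 mm tall, loose, standing upright in a hole of the front row of the rack; origin at the centre of its underside, z up its length. It only shows the order and stays where it is.
- tube_purple: capped sample tube with a purple cap, 16 mm diameter, 75 mm tall, loose, standing upright in a hole of the front row of the rack; origin at the centre of its underside, z up its length. It only shows the order and stays where it is.
- bench_timer: white digital bench timer, 66 x 66 x 19 mm, loose, lying left of the keypad; origin at the centre of its underside; must stay put
- brown_vial: small brown glass vial with a white cap, 22 mm diameter, 47 mm tall, loose, standing right of the keypad; origin at the centre of its underside; must stay put
There are look-alikes about, which are no part of the job. What is meant by the tube_red is not blue, and is the smaller of those in its own colour.

How it is judged:
By the outcome, as a careful person would: the job done as asked, in the order asked, and still so for the second after the job is handed in, with the robot touching nothing.
It also fails if it takes over 48 s, if anything falls off the work surface, if the arm or the gripper's body presses on something with over 40 N, if the wrist force passes 120 N, or if a joint passes its speed limit or range.

ROBOT

A 6-joint arm with a two-finger parallel gripper is mounted at the origin on a cart in front of the work surface, level with it; the furniture and walls round the work are solid. World frame = base frame: x ahead of the robot, y to its left, z up, the work surface at z = 0. Lengths are in mm, angles in rad, forces in N, time in s.
With the tool pointing down it reaches from about 350 to 875 mm from the base axis. Payload 4.2 kg.
Tool frame: the origin (TCP) lies on the centre line of the jaws, within the pads' length; the fingertips stand tip_extent ahead of it and the grasp point (between the pads) lies 6 mm ahead of it (tip_extent is the distance from the TCP to the fingertips, in mm); z points along the fingers, y is the line along which they close (so a half turn about z gives the same grasp; the last joint's range is limited). The gripper opens to 85 mm and grips with 20 to 120 N. Pads are 22 mm wide; open, the fingers measure 114 mm over their backs; the gripper's body (76 mm by 85 mm) begins 54 mm behind the grasp point. The pads swing forward as they close: fully open they stand 13 mm farther back than shut.
Start: joints at [-0.848, 0.385, 0.008, 0, -1.194, -0.259], TCP at [279.605, -558.946, 256.312] pointing down, gripper open.
Joint ranges: [-3.14, 3.14], [-1.21, 2.06], [-1.07, 1.41], [-3.16, 2.05], [-2.99, -0.16], [-3.1, 3.1]. Speed limits (rad/s): [2.79, 2.79, 3.14, 3.14, 3.14, 3.14].

INTERFACE

Orientations are given as [roll, pitch, yaw] about the fixed x, y, z axes, in that order (R = Rz(yaw) Ry(pitch) Rx(roll)).
In Python, from rig import goto, servo_line, move_j, let_go, grab, wait, inverse_kinematics, state, snapshot, PlanningError, finish_job, tip_extent gives the robot as it stands. The module is installed in compiled form; this text tells all that it offers. Calls block until the motion is done:
- goto(position, orientation): joint-space move of the TCP to a pose.
- servo_line(position, ori=None, rate=150, contact_N=None): straight line of the TCP; ori=None keeps the orientation; rate is the mean speed in mm/s. With contact_N (N) it stops when the force on the tool has changed by that much, and returns True; else False.
- move_j(angles): joint-space move.
- let_go() and grab(effort=None): open the fingers fully, or close them until they stop; effort is the grip in N (None keeps the last).
- wait(seconds).
- inverse_kinematics(position, orientation): joint angles nearest the present ones, or None.
- state(): the state.
- snapshot(name): name is "scene" or "side" or "wrist"; returns a dict with "pixels" (420x560x3 uint8, red, green, blue), "z_map" (420x560 float32, mm along the optical axis (not along the pixel's ray), 0 where there is no reading), "vfov" (degrees; the focal length in pixels is half the picture's height over the tangent of half this angle, whatever the lens; pixels are square), "cx", "cy" (the principal point, pixels), "R" (3x3) and "t" (3): a world point X has camera coordinates R X + t. Camera axes: x right, y down, z forward; pixel columns grow to the right and rows downward; lengths in mm; the calibration is good to about 2 mm. The wrist camera is an equidistant fisheye: a pixel r from the principal point sees the ray r / f radians off the axis. A picture is of the moment at which its call begins.
A pose or a line that the arm cannot do raises PlanningError and nothing moves.
- finish_job(): hands the job in; it is judged then, once.
The state is a dict: "t": time; "joint_positions": joint angles; "joint_velocities": joint speeds; "joint_torque": joint torques, N m; "tool_pos": TCP position; "tool_rot": TCP orientation; "force": force on the tool from outside, world axes, zero at the start; "ft_torque": the same for the moment, N m; "finger_gap": finger opening in mm; "finger_force": force on a finger pad.
Only numpy, scipy, OpenCV 4.12 (cv2) and the standard library are available. Lean on these libraries where they do the work, as an engineer would, in place of code of your own. Each camera call takes 0.05 s, during which the arm holds its last target. There are 200 camera calls.

## Working session

There is one attempt and no reset: what is moved stays moved. The work goes in short steps, each a Python script; the robot and the scene stay as the last script left them, time stands still between calls to the robot, and variables do not carry over. Pictures are saved under pics/ and viewed, at most 10 in all, crops included, and the job is handed in when it is done.

```bash
mkdir -p pics
cat > h.py <<'E'
import numpy as np, cv2, pickle
from rig import *
def snap(n,f):
    s=snapshot(n); cv2.imwrite(f'pics/{f}.png',s["pixels"][:,:,::-1]); pickle.dump(s,open(f'{f}.pkl','wb')); return s
def world(s,u,v,z=None):
    f=210/np.tan(np.radians(s["vfov"])/2)
    d=np.array([(u-s["cx"])/f,(v-s["cy"])/f,1.])
    R=np.array(s["R"]);t=np.array(s["t"])
    if z is None: return R.T@(d*s["z_map"][int(round(v)),int(round(u))]-t)
    c=-R.T@t; r=R.T@d; return c+r*(z-c[2])/r[2]
E
python3 - <<'E'
from h import *
for n in("scene","side"):
    s=snap(n,n+"0"); print(n,s["vfov"],s["cx"],s["cy"],-np.array(s["R"]).T@s["t"])
print(tip_extent,state())
E
```

```text
scene 42.67922021964267 283.31506873607293 212.642350336437 [-397.55461849 1058.14279377  759.49783627]
side 53.19228814868903 282.4406423342662 209.53558903309633 [ 189.55081636 1008.65167305  465.7462727 ]
25.0 {'t': 0.1, 'joint_positions': array([-8.48384080e-01,  3.85495671e-01,  6.74641895e-03, -4.18249184e-04,
       -1.19400952e+00, -2.58587534e-01]), 'joint_velocities': array([-0.00121746, -0.0008752 ,  0.00395738, -0.00035475,  0.00037054,
        0.00083063]), 'joint_torque': array([-4.38848647e-04, -3.93320417e+01,  1.88930404e+01,  4.19798568e+00,
       -2.62975249e-03,  6.05823061e-06]), 'tool_pos': array([ 279.39882343, -558.53692498,  255.31745792]), 'tool_rot': array([ 3.13959606e+00, -1.26146919e-04, -2.67792208e+00]), 'force': array([ 0.0791218 , -0.46824287, -0.58831012]), 'ft_torque': array([-0.02656101,  0.00695176,  0.00561429]), 'finger_force': 0.0, 'finger_gap': 85.13146546914489}
```

View pics/scene0.png

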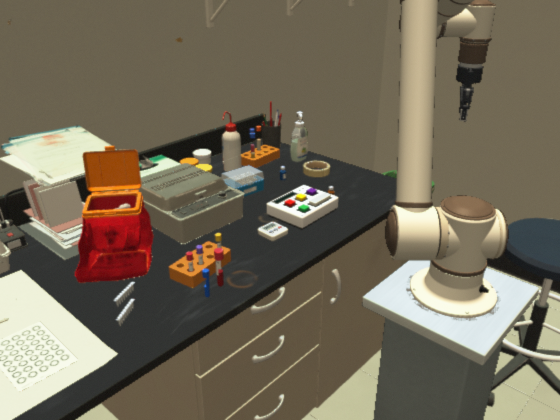

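View pics/side0.png

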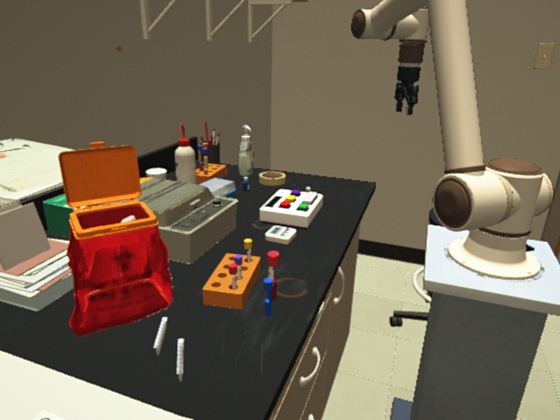

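The scene view shows the orange rack at (200,262) with three tubes in it, at about (189,258), (200,252) and (218,240). A larger red tube (219,265) and a blue one (207,282) stand loose in front of it. The keypad is at (302,205), the timer at (273,231). Next I'll enlarge both.

Run:
```python
from h import *
a=cv2.imread('pics/scene0.png')[225:305,155:255]; b=cv2.imread('pics/scene0.png')[175:245,255:345]
b2=cv2.imread('pics/side0.png')[180:230,250:335]
r=lambda i,k: cv2.resize(i,None,fx=k,fy=k,interpolation=cv2.INTER_CUBIC)
c=np.zeros((600,800,3),np.uint8)
A=r(a,4);c[:320,:400]=A; B=r(b,4);c[:280,400:760]=B
d=r(cv2.imread('pics/side0.png')[230:315,195:295],3.2);c[320:592,:320]=d; e=r(b2,4);c[320:520,400:740]=e
cv2.imwrite('pics/crop.png',c)
```

```text
(no output)
```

View pics/crop.png

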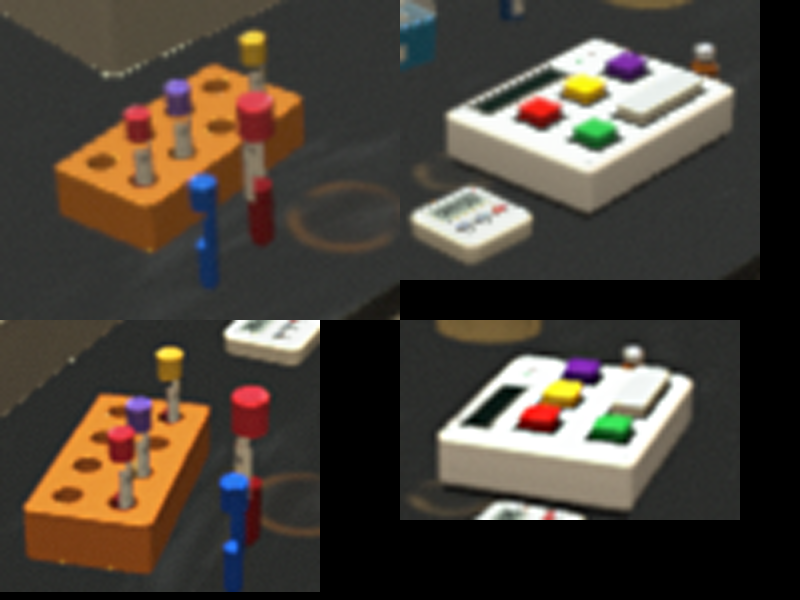

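The rack tubes are red (189,256), purple (199,249) and yellow (218,237). The big red tube at (219,254), outside the rack, and the blue one are look-alikes. The red cap in the rack is the smaller red, so it is the one meant. I'll check the y order and measure the keys.

Run:
```python
from h import *
S=pickle.load(open('scene0.pkl','rb'));D=pickle.load(open('side0.pkl','rb'))
P={'tr':(189.5,256),'tp':(199.5,249.5),'ty':(218,237),'bigred':(219,254)}
for k,p in P.items(): print(k,world(S,*p).round())
K={'red':[(290,202.5),(285.2,204)],'yellow':[(301.3,197),(290.6,198)],'purple':[(311.8,191),(295.8,192.3)],'green':[(304,207.7),(303.2,206.5)],'white':[(320,198.8),(309.7,197.5)]}
for k,(p,q) in K.items(): print(k,world(S,*p,57).round(),world(S,*p).round(),world(D,*q,57).round(),world(D,*q).round())
for n,p in {'timer':(273,231),'vial':(331,188)}.items(): print(n,world(S,*p).round())
```

```text
tr [489. 392.  76.]
tp [492. 359.  78.]
ty [502. 289.  79.]
bigred [417. 362.  98.]
red [525. -13.  57.] [525. -13.  57.] [528. -11.  57.] [528. -11.  57.]
yellow [524. -64.  57.] [528. -69.  54.] [530. -62.  57.] [530. -63.  57.]
purple [ 527. -118.   57.] [ 525. -115.   59.] [ 531. -115.   57.] [ 531. -115.   57.]
green [473. -15.  57.] [469. -10.  60.] [477. -12.  57.] [478. -16.  55.]
white [475. -92.  57.] [470. -86.  61.] [480. -88.  57.] [478. -80.  60.]
timer [493.  95.  18.]
vial [ 508. -191.   48.]
```

Order is red, purple, yellow, then white. The heights and key spacings agree with what was given. Next: close the fingers, move above the keypad and refine with the wrist camera.

Run:
```python
from h import *
grab(20)
goto([505,-62,200],[np.pi,0,np.pi])
s=snap("wrist","w1"); st=state(); print(st['t'],st['tool_pos'],st['tool_rot'],st['finger_gap'],st['force'],s['vfov'],s['cx'],s['cy'])
import rig; print(rig.tip_extent)
```

```text
2.8917 [505.06094017 -62.62504442 200.05383448] [-3.14157711e+00  1.45534942e-04  3.14050024e+00] 0.16246880396328225 [ 0.62702741  0.0849446  -0.06258354] 65.70646984690485 279.6577082030216 204.81525651064976
25.0
```

View pics/w1.png

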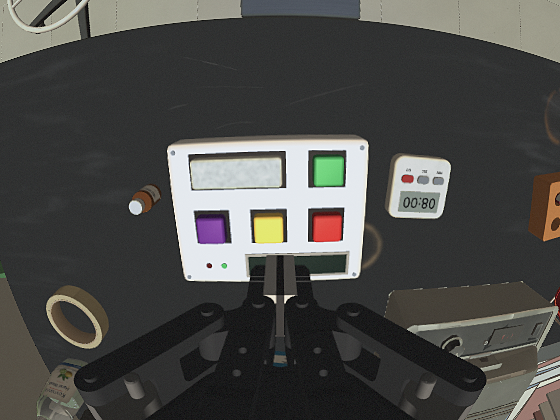

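The wrist view shows all the keys up: purple (210,229), yellow (268,228), red (327,226), green (328,170), white (238,172). I'll fit the keypad pose from these.

Run:
```python
from h import *
s=pickle.load(open('w1.pkl','rb'))
f=210/np.tan(np.radians(s["vfov"])/2);R=np.array(s["R"]);c=-R.T@s["t"]
def fe(u,v,z):
    p=np.array([u-s["cx"],v-s["cy"]]);r=np.hypot(*p);a=r/f
    d=R.T@np.r_[p/r*np.sin(a),np.cos(a)]; return c+d*(z-c[2])/d[2]
K={'red':(327,226,8,52),'yellow':(268,228,8,0),'purple':(210,229,8,-52),'green':(328,170,-44,52),'white':(238,172,-44,-26)}
W=[];M=[]
for k,(u,v,x,y) in K.items():
    p=fe(u,v,57); W.append(p[:2]); M.append((x,y)); print(k,p.round(1), s["z_map"][v,u])
W=np.array(W);M=np.array(M,float)
w=W-W.mean(0);m=M-M.mean(0)
th=np.arctan2((m[:,0]*w[:,1]-m[:,1]*w[:,0]).sum(),(m*w).sum())
Q=np.array([[np.cos(th),-np.sin(th)],[np.sin(th),np.cos(th)]])
F=m@Q.T+W.mean(0);print(th,F.round(1),(F-W).round(1))
```

```text
red [529.9 -21.2  57. ] 281.91714
yellow [531.6 -72.7  57. ] 283.33737
purple [ 532.9 -124.3   57. ] 284.12173
green [479.9 -22.6  57. ] 265.42438
white [481.6 -96.9  57. ] 266.32822
0.01735569892870166 [[ 531.2  -20.4]
 [ 532.1  -72.4]
 [ 533.  -124.4]
 [ 479.2  -21.3]
 [ 480.5  -99.3]] [[ 1.2  0.8]
 [ 0.4  0.4]
 [ 0.1 -0.1]
 [-0.7  1.3]
 [-1.  -2.4]]
```

The wrist fit puts the keys about 8 mm further in −y than the two fixed cameras do. I'll check by hovering the fingertip just above the yellow key and looking from close by.

Run:
```python
from h import *
s=pickle.load(open('w1.pkl','rb'));R=np.array(s["R"]);print(R.round(3),-R.T@s["t"])
goto([530,-66,57+25+14],[np.pi,0,np.pi]); wait(.3)
print(state()['tool_pos'],state()['tool_rot'],state()['t'])
a=snap("wrist","w2")["pixels"];b=snap("side","s2")["pixels"];d=snap("scene","sc2")["pixels"]
r=lambda i,w,h: cv2.resize(i,(w,h),interpolation=cv2.INTER_CUBIC)
c=np.zeros((600,800,3),np.uint8)
c[:300,:400]=r(a[60:360,80:480],400,300); c[:300,400:800]=r(b[160:235,240:340],400,300); c[300:,:400]=r(d[170:245,255:355],400,300)
c[300:,400:]=r(a[180:330,180:380],400,300)
cv2.imwrite('pics/c2.png',c[:,:,::-1])
```

```text
[[ 0.001  1.    -0.001]
 [ 0.945 -0.001  0.327]
 [ 0.327 -0.001 -0.945]] [420.10159625 -62.18587142 317.24506745]
[530.70844994 -65.84572851  97.73622529] [ 3.14108466  0.00341052 -3.14138119] 3.7
```

View pics/c2.png

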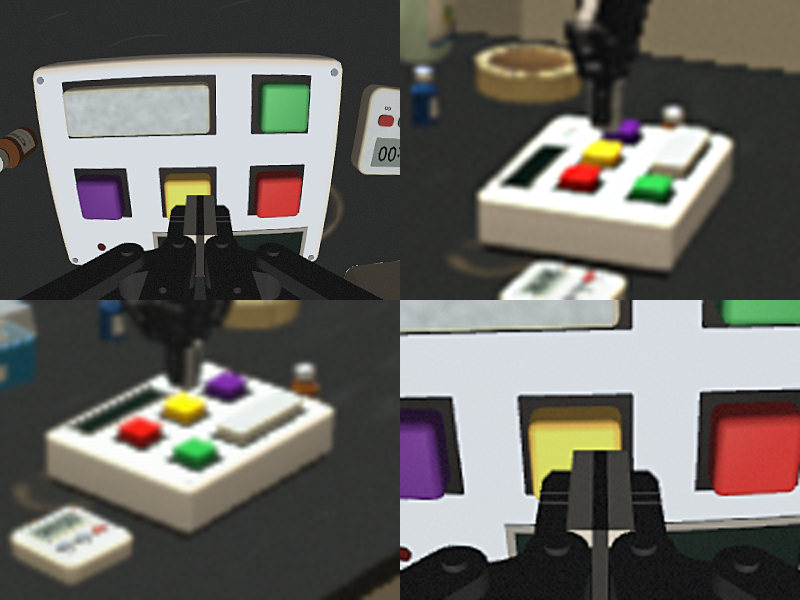

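In the close view the tip sits about 7 mm to +y of the yellow key's centre, which backs the wrist fit. I'll test each camera by projecting the known tip position into it.

Run:
```python
from h import *
st=state();T=st['tool_pos']-[0,0,25]
for n in('sc2','s2','w2'):
    s=pickle.load(open(n+'.pkl','rb'));f=210/np.tan(np.radians(s["vfov"])/2)
    def pr(X):
        p=np.array(s["R"])@X+s["t"]
        if n!='w2': return p[:2]/p[2]*f+[s["cx"],s["cy"]]
        r=np.hypot(*p[:2]);return p[:2]/r*np.arctan2(r,p[2])*f+[s["cx"],s["cy"]]
    print(n,'tip',pr(T).round(1),'key@wrist',pr(np.array([532,-72.5,57])).round(1),'key@fixed',pr(np.array([528,-64,57])).round(1))
s=pickle.load(open('w2.pkl','rb'));print(-np.array(s["R"]).T@s["t"])
```

```text
sc2 tip [300.2 191.8] key@wrist [301.1 195.3] key@fixed [300.3 196.6]
s2 tip [291.  192.6] key@wrist [290.9 196.7] key@fixed [291.3 197.9]
w2 tip [279.4 269.6] key@wrist [267.5 258.7] key@fixed [282.9 252.4]
[445.33001908 -65.66928389 214.62460501]
```

The tip projection agrees with the wrist camera, and the fixed cameras are about 1–2 px off along their view. So I use the wrist fit. Pressing red first.

```bash
cat >> h.py <<'E'
KP={'red':(531,-20.8),'purple':(533,-124.4),'yellow':(532,-72.5),'white':(480.5,-98.5)}
def press(k):
    x,y=KP[k]; o=[np.pi,0,np.pi]
    p=state()['tool_pos']; servo_line([p[0],p[1],105],ori=o)
    servo_line([x,y,105]); servo_line([x,y,85],rate=60)
    wait(.2); f0=state()['force'][2]
    a=servo_line([x,y,68],rate=12,contact_N=18); s=state()
    print(k,a,s['tool_pos'].round(1),'dF',(s['force'][2]-f0).round(1),s['t'])
    servo_line([x,y,105],rate=100); print(state()['t'])
E
python3 -c "
from h import *
press('red'); snap('wrist','w3')
cv2.imwrite('pics/w3c.png',cv2.resize(cv2.imread('pics/w3.png')[60:360],None,fx=1.4,fy=1.4))"
```

```text
red True [531.1 -20.8  74. ] dF 6.6 6.2083
6.675
```

View pics/w3c.png

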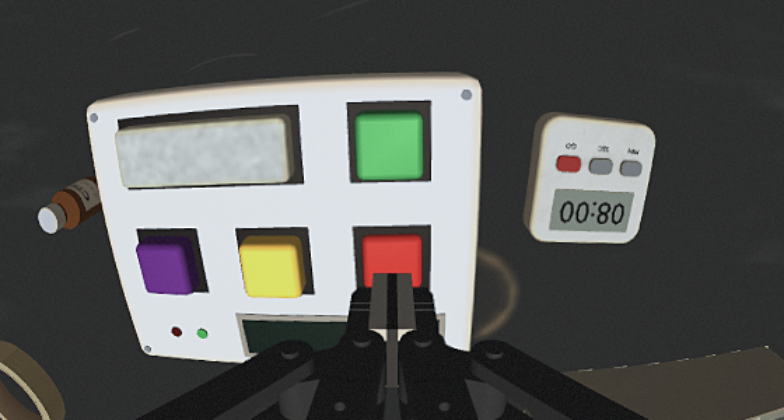

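The red key (390,260) sits visibly lower than the others and the tip stopped at z = 49 mm, which is fully home. Pressing the rest.

```bash
python3 -c "
from h import *
for k in('purple','yellow','white'): press(k)
servo_line([440,-75,200]); wait(.3); s=snap('wrist','w4'); print(state()['t'])
cv2.imwrite('pics/w4c.png',cv2.resize(cv2.imread('pics/w4.png')[100:400,100:460],None,fx=2,fy=2))"
```

```text
purple True [ 533.1 -124.4   74. ] dF 4.5 9.4833
9.95
yellow True [532.1 -72.5  74. ] dF 4.8 12.35
12.8167
white True [480.6 -98.5  74. ] dF 5.3 15.25
15.7167
16.925
```

View pics/w4c.png

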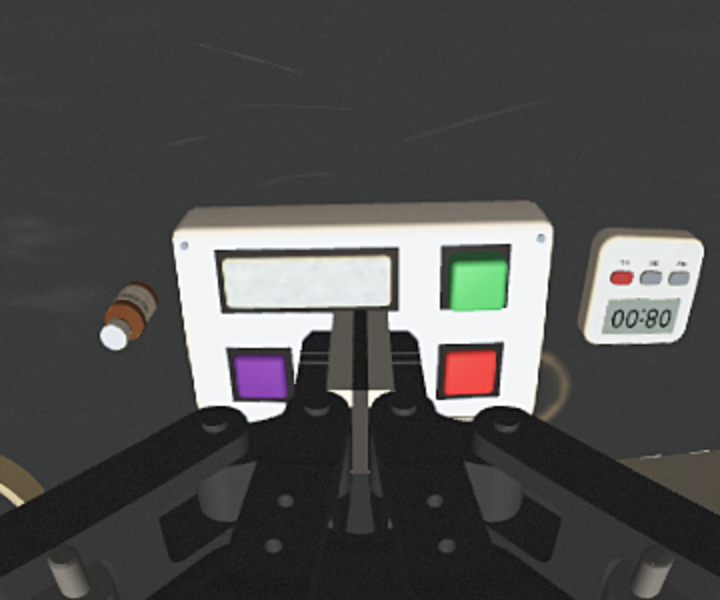

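White (307,283), purple (262,376) and red (470,372) are down, and green (479,283) is still up. Yellow is hidden behind the fingers, but its press stopped at the same 49 mm height with the same contact. The vial and timer have not moved.

```bash
python3 -c "
from h import *
print(finish_job())"
```

```text
the job is handed in; nothing more can be done
None
```

I pressed red, purple, yellow and then the wide white key fully home in that order and handed the job in at about 17 s; I left green untouched, and the timer and vial stayed put in the last view.

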